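Scoop the grinding balls out of the sorting trough

TASK

With the slotted wire scoop, scoop both grinding balls out of the grey trough, letting the small broken chips slip back between its wires, and stand the loaded scoop upright in the middle of the flat drying mat. Both balls must still lie in the scoop when you let go; the chips stay in the trough, and the gripper must not touch the balls.

Things in the scene. Friction and masses are not known exactly. Their poses are not given: they have to be found in the camera images.
- scoop: Wire scoop standing on its wires, 102 x 98 mm, 160 g. Origin: underside, middle; x to its open mouth, z up. Four 4 mm wires along x at y=+-13, +-42 mm, gaps 22-25; a sill 9 mm high at x=+26 keeps balls in the pocket behind it; back bars at x=-31. Grip: upright post 24 x 24 mm at x=-31, y=0, z 38 to 122. A look-alike with a solid sheet pan is not it; their places may be swapped.
- trough: Fixed grey trough 280 x 122 mm, 40 high, walls 5, floor 4. Origin: underside, middle; x along it, z up. A rail crosses it at x=70 to 80, z=20 to 40 mm: wires and chips pass under, balls do not. Set the scoop on the floor at the empty -x end (its origin at x=-70), mouth to +x; push to x=63 or until 8 N: balls stop at the rail and roll over the sill. Draw back from under the rail (x=-5), lift.
- mat: Fixed flat drying mat, 180 x 180 mm, 4 mm thick, flat on the bench. Origin: underside, middle; z up.
- ball_1: Good part: white ceramic ball, 36 mm diameter, about 93 g, origin at its centre, near x=13 to 25 mm of the trough at first. Too big for the scoop's gaps. It rolls, and the sill is only 4 mm high for it: carry the scoop level and smoothly, 0.1 m/s or so.
- ball_2: Good part: the second ball, same as ball_1.
- chip_1: Undersized chip of white ceramic, 13 x 10 x 8 mm; origin: centre of its underside. Falls through the gaps of the slotted scoop.
- chip_2: Undersized chip, same as chip_1.
Mind the look-alikes: they are no part of the job. What is shaped like the scoop but green or red is not meant. What is shaped like the ball_2 but yellow is not meant.

How it is judged:
By the outcome, as a careful person would: the job done as asked, in the order asked, and still so for the second after the job is handed in, with the robot touching nothing.
It also fails if it takes over 66 s, if anything falls off the work surface, if the arm or the gripper's body presses on something with over 40 N, if the wrist force passes 120 N, or if a joint passes its speed limit or range.

ROBOT

A 6-joint arm with a two-finger parallel gripper is mounted at the origin on the work surface. World frame = base frame: x ahead of the robot, y to its left, z up, the work surface at z = 0. Lengths are in m, angles in degrees, forces in N, time in s.
With the tool pointing down it reaches from about 0.3 to 0.75 m from the base axis. Payload 8.5 kg.
Tool frame: the origin (TCP) lies at the very end of the fingers, on their centre line; the grasp point (between the pads) lies 19 mm behind it (env.grip_depth is the z of the grasp point in the tool frame, in m); z points along the fingers, y is the direction in which the jaws open and shut (so a half turn about z gives the same grasp; the last joint's range is limited). The gripper opens to 85 mm and grips with 20 to 120 N. Pads are 22 mm wide; open, the fingers measure 114 mm over their backs; the gripper's body (76 mm by 85 mm) begins 54 mm behind the grasp point. The pads swing forward as they close: fully open they stand 13 mm farther back than shut.
Start: joints at [-78.684, 21.807, 74.336, -0, 83.858, -12.336], TCP at [0.221, -0.504, 0.231] pointing down, gripper open.
Joint ranges: [-178.18, 178.18], [-50.72, 133.34], [12.68, 142.11], [-81.47, 261.47], [9.98, 163.14], [-165.26, 165.26]. Speed limits (degrees/s): [136.94, 136.94, 180, 180, 180, 180].

INTERFACE

Orientations are given as a 3x3 rotation matrix whose columns are the frame's x, y, z axes.
In Python, from rig import env gives the robot as it stands.
- The arm moves only by the tool apply_moves, never from a script. Its argument "plan" is a list of rows, each an object of numbers: "tx", "ty", "tz": the shift along the world's x, y, z in mm; "rx", "ry", "rz": the turn, a rotation vector about the world's x, y, z in rad; "jaw": the opening, from -1 (shut) to 1 (fully open). A call has 1 to 12 rows; each row is the pose to reach, as a shift and turn from the pose measured when the call began; what a row does not reach only later rows make up. A row lasts 1/10 s, in which the tool goes at most 50 mm and 8.59 degrees, less where a joint would pass 70% of its speed; a pose out of reach is approached as far as the arm can. A call with a gripper value outside its range is refused whole. The fingers move at their own pace and stop on an object; "grip_force" is the grip in N (left out, the last holds). Time passes only in rows, so rows that repeat a pose let the fingers close. It gives the time, the measured TCP pose, the force and the opening at its end, in the units of the state.
- env.observe(): the state, without advancing time (a new reading comes with each control period).
- env.get_image(name): name is "side" or "top" or "wrist"; returns a dict with "image" (384x512x3 uint8, red, green, blue), "intrinsics" (3x3 intrinsics, pixels), "world_from_camera" (4x4, takes a point from camera to world coordinates). Camera axes: x right, y up, looking along -z (the intrinsics and any distortion apply to the point x, -y, -z); pixel columns grow to the right and rows downward; lengths in m; the calibration is good to about 2 mm. A picture is of the moment at which its call begins. There is no depth.
- env.close_job(): hands the job in, once; it reports no verdict.
The state is a dict: "time_s": time; "q": joint angles; "qvel": joint speeds; "joint_efforts": joint torques, N m; "position": TCP position; "tool_rot": TCP orientation; "ft_force": force on the tool from outside, world axes, zero at the start; "wrist_torque": the same for the moment, N m; "grip_width": finger opening in m.
Only numpy, scipy, OpenCV 4.12 (cv2) and the standard library are available. Lean on these libraries where they do the work, as an engineer would, in place of code of your own. Each camera call takes 0.05 s, during which the arm holds its last target.

## Working session

There is one attempt and no reset: what is moved stays moved. The work goes in short steps, Python scripts to look and compute and a tool call to move; the robot and the scene stay as the last step left them, time stands still between calls to the robot, and variables do not carry over. Pictures are saved under pics/ and viewed, and the job is handed in when it is done.

Besides the shell and the picture viewer there is one more tool, called after ">>>" by a JSON object that holds its "api" and its "payload", one argument or row to a line. apply_moves: Moves the arm, as the interface text tells. Its arguments: {"type":"object","properties":{"plan":{"type":"array","items":{"type":"object","properties":{"tx":{"type":"number"},"ty":{"type":"number"},"tz":{"type":"number"},"rx":{"type":"number"},"ry":{"type":"number"},"rz":{"type":"number"},"jaw":{"type":"number"}}}},"grip_force":{"type":"number"}},"required":["plan"]}

```bash
ls; mkdir -p pics; python3 - <<'E'
from rig import env
import cv2,numpy as np
print(env.observe(), env.grip_depth)
for n in ["side","top","wrist"]:
    d=env.get_image(n); cv2.imwrite(f"pics/{n}0.png",d["image"][:,:,::-1])
    print(n,d["intrinsics"].tolist(),np.round(d["world_from_camera"],4).tolist(),[k for k in d])
E
```

```text
pics
{'time_s': 0.0, 'q': array([-7.86849195e+01,  2.18416859e+01,  7.43859747e+01,  1.86169188e-03,
        8.38582395e+01, -1.23337331e+01]), 'qvel': array([-0.07000385, -0.00792018,  0.12033447,  0.10685882,  0.05655078,
       -0.00481736]), 'joint_efforts': array([-1.24967475e-03, -4.48467350e+01, -2.31277657e+01, -2.34151385e-04,
        4.82720396e-03, -8.63727990e-06]), 'position': array([ 0.22058498, -0.50350167,  0.23069807]), 'tool_rot': array([[ 9.16022766e-01,  4.01126193e-01, -2.62478673e-04],
       [ 4.01126125e-01, -9.16021644e-01,  1.47643619e-03],
       [ 3.51801083e-04, -1.45773622e-03, -9.99998876e-01]]), 'ft_force': array([0.87120405, 0.12969822, 0.04914462]), 'wrist_torque': array([0.03593954, 0.03187323, 0.00422359]), 'grip_width': 0.08559888109983262} -0.0187
side [[430.64874363174425, 0.0, 253.9506487769041], [0.0, 430.64874363174425, 191.68465338682296], [0.0, 0.0, 1.0]] [[0.985, 0.0821, -0.1518, 0.3048], [-0.1725, 0.4926, -0.853, -0.9531], [0.0047, 0.8664, 0.4993, 0.6673], [0.0, 0.0, 0.0, 1.0]] ['image', 'intrinsics', 'world_from_camera']
top [[496.8115585624694, 0.0, 257.3888276140451], [0.0, 496.8115585624694, 197.9323176557683], [0.0, 0.0, 1.0]] [[-0.0197, 0.9886, -0.1492, 0.2957], [-0.9997, -0.0216, -0.0113, 0.066], [-0.0144, 0.149, 0.9887, 1.4608], [0.0, 0.0, 0.0, 1.0]] ['image', 'intrinsics', 'world_from_camera']
wrist [[340.7895603707943, 0.0, 251.18970911968339], [0.0, 340.7895603707943, 189.45714124009362], [0.0, 0.0, 1.0]] [[0.4014, 0.8655, 0.2997, 0.2991], [-0.9159, 0.38, 0.1295, -0.469], [-0.0018, -0.3264, 0.9452, 0.3744], [0.0, 0.0, 0.0, 1.0]] ['image', 'intrinsics', 'world_from_camera']
```

View pics/top0.png

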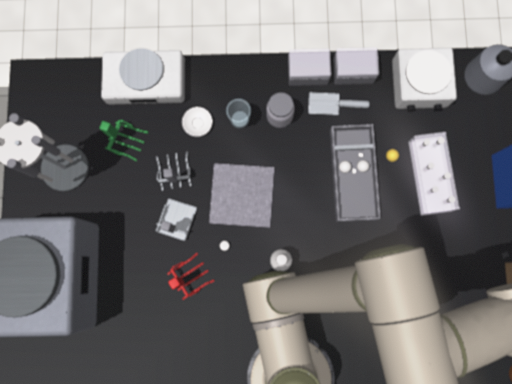

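View pics/side0.png

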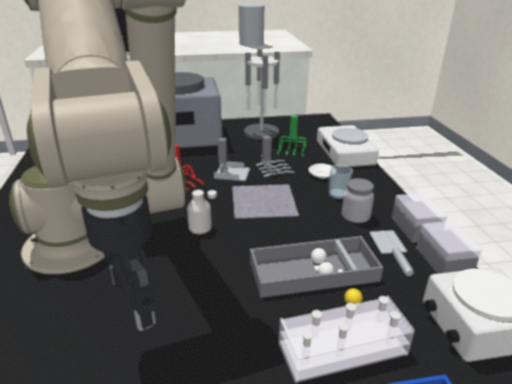

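View pics/wrist0.png

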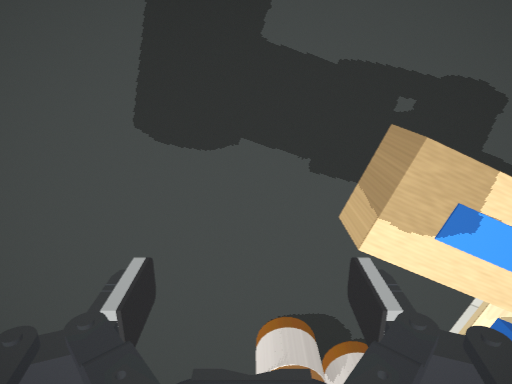

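```bash
cat > h.py <<'E'
import numpy as np,cv2
def pix2plane(d,u,v,z):
    K=d["intrinsics"];T=d["world_from_camera"]
    r=T[:3,:3]@np.array([(u-K[0,2])/K[0,0],-(v-K[1,2])/K[1,1],-1.])
    o=T[:3,3];return o+r*(z-o[2])/r[2]
def proj(d,P):
    K=d["intrinsics"];T=d["world_from_camera"]
    p=T[:3,:3].T@(np.asarray(P,float)-T[:3,3]);return np.array([K[0,0]*p[0]/-p[2]+K[0,2],K[1,1]*-p[1]/-p[2]+K[1,2]])
E
python3 - <<'E'
import cv2
t=cv2.imread('pics/top0.png')
a=cv2.resize(t[140:245,140:285],None,fx=5,fy=5,interpolation=cv2.INTER_CUBIC); cv2.imwrite('pics/a.png',a)
a=cv2.resize(t[115:230,320:395],None,fx=5,fy=5,interpolation=cv2.INTER_CUBIC); cv2.imwrite('pics/b.png',a)
s=cv2.imread('pics/side0.png')
a=cv2.resize(s[110:220,190:350],None,fx=5,fy=5,interpolation=cv2.INTER_CUBIC); cv2.imwrite('pics/c.png',a)
E
```

```text
(no output)
```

View pics/a.png

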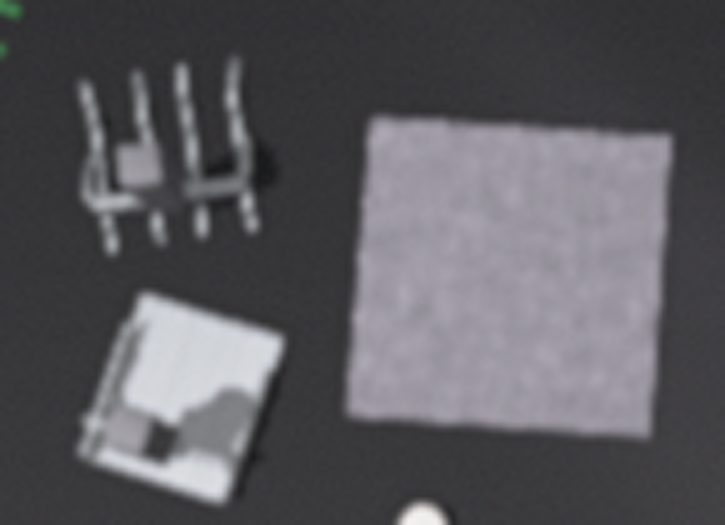

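View pics/b.png

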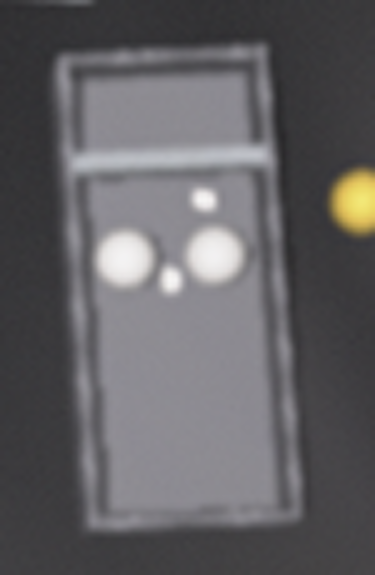

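View pics/c.png

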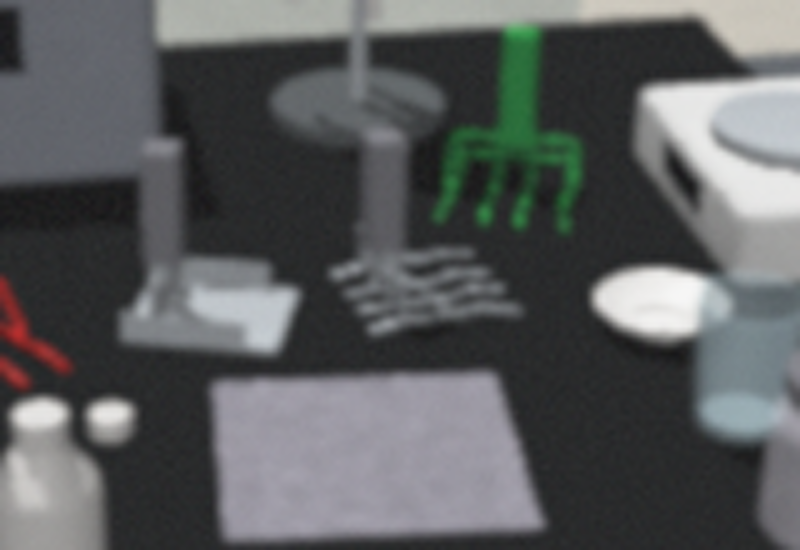

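```bash
cat > m.py <<'E'
from rig import env
from h import *
d=env.get_image("top"); s=env.get_image("side")
im=d["image"]
P=lambda x,y,z,ox=140,oy=140: pix2plane(d,(x+.5)/5-.5+ox,(y+.5)/5-.5+oy,z)
f=np.array([P(*p,.002) for p in [(85,82),(138,72),(181,65),(235,60)]])[:,:2]
r=np.array([P(*p,.002) for p in [(113,252),(160,242),(202,236),(253,230)]])[:,:2]
print("tips",f.round(4).tolist(),r.round(4).tolist())
ax=f.mean(0)-r.mean(0);print("len",np.linalg.norm(ax),np.degrees(np.arctan2(ax[1],ax[0])),"center",(f.mean(0)+r.mean(0))/2)
l=(f[0]+r[0]-f[3]-r[3])/2;print("width",np.linalg.norm(l),"x-dir from lateral",np.degrees(np.arctan2(l[1],l[0]))-90)
print("post top",P(138,164,.122))
# side post top: crop c /5+(190,110)
print("post side z.122",pix2plane(s,384/5+190,133/5+110,.122))
mat=[P(*p,.004) for p in [(369,118),(672,134),(651,437),(347,416)]];mat=np.array(mat)[:,:2]
print("mat",mat.round(4).tolist(),mat.mean(0))
Q=lambda x,y,z:P(x,y,z,320,115)
tr=np.array([Q(*p,.04) for p in [(57,58),(267,46),(300,518),(87,530)]])[:,:2]
print("trough",tr.round(4).tolist(),tr.mean(0),np.linalg.norm(tr[0]-tr[1]),np.linalg.norm(tr[1]-tr[2]))
a=(tr[0]+tr[1]-tr[2]-tr[3]);print("ang",np.degrees(np.arctan2(a[1],a[0])))
th=np.arctan2(a[1],a[0]);R=np.array([[np.cos(th),-np.sin(th)],[np.sin(th),np.cos(th)]])
for n,p,z in [("b1",(125,258),.022),("b2",(214,255),.022),("c1",(203,200),.01),("c2",(171,280),.01),("railL",(75,162),.04),("railR",(270,155),.04)]:
    q=Q(*p,z);print(n,q.round(4),(R.T@(q[:2]-tr.mean(0))*1000).round(1))
E
python3 m.py
```

```text
tips [[0.6505, 0.3842], [0.6559, 0.3522], [0.6596, 0.3262], [0.662, 0.2935]] [[0.5461, 0.3663], [0.5515, 0.3383], [0.5546, 0.3131], [0.5575, 0.2826]]
len 0.1055093755065373 7.600395562693426 center [0.60471242 0.33206257]
width 0.08795336006890295 x-dir from lateral 7.506868346036185
post top [0.57432401 0.32827203 0.122     ]
post side z.122 [0.57385562 0.32593447 0.122     ]
mat [[0.6239, 0.2126], [0.6099, 0.0311], [0.4284, 0.0479], [0.4446, 0.2267]] [0.52671575 0.12958218]
trough [[0.7194, -0.1391], [0.7237, -0.263], [0.4438, -0.2666], [0.4395, -0.1446]] [ 0.58160083 -0.20330778] 0.12393092513184363 0.2799411261302431
ang 0.9352051333753305
b1 [ 0.6019 -0.1766  0.022 ] [20.7 26.3]
b2 [ 0.6025 -0.2291  0.022 ] [ 20.5 -26.1]
c1 [ 0.6387 -0.2267  0.01  ] [ 56.7 -24.3]
c2 [ 0.5905 -0.2053  0.01  ] [ 8.9 -2.1]
railL [ 0.6562 -0.147   0.04  ] [75.5 55.1]
railR [ 0.6577 -0.2611  0.04  ] [ 75.1 -59. ]
```

>>> {"api": "apply_moves", "payload": {
  "plan": [
    {"tx": 6,"ty": 14,"tz": 5,"rz": 0.03},
    {"tx": 18,"ty": 42,"tz": 15,"rz": 0.1},
    {"tx": 34,"ty": 80,"tz": 20,"rz": 0.2},
    {"tx": 50,"ty": 118,"tz": 25,"rz": 0.3},
    {"tx": 66,"ty": 156,"tz": 25,"rz": 0.4},
    {"tx": 82,"ty": 194,"tz": 25,"rz": 0.5},
    {"tx": 98,"ty": 232,"tz": 25,"rz": 0.6},
    {"tx": 114,"ty": 270,"tz": 25,"rz": 0.7},
    {"tx": 130,"ty": 308,"tz": 25,"rz": 0.8},
    {"tx": 146,"ty": 346,"tz": 25,"rz": 0.9},
    {"tx": 162,"ty": 384,"tz": 25,"rz": 1.0},
    {"tx": 178,"ty": 422,"tz": 25,"rz": 1.1}
  ]
}}

```text
validation failed for argument at $.pl...
```

>>> {"api": "apply_moves", "payload": {
  "plan": [
    {"tx": 6.0,"ty": 14.0,"tz": 5.0,"rx": 0.0,"ry": 0.0,"rz": 0.03,"jaw": 1.0},
    {"tx": 18.0,"ty": 42.0,"tz": 15.0,"rx": 0.0,"ry": 0.0,"rz": 0.1,"jaw": 1.0}
  ]
}}

```text
time_s: 0.45
position: [0.2384, -0.4612, 0.2454]
tool_rot: [[0.871, 0.492, -0.001], [0.492, -0.871, 0.002], [0.001, -0.002, -1.0]]
ft_force: [1.7, 0.2, 0.8]
grip_width: 0.0855
```

>>> {"api": "apply_moves", "payload": {
  "plan": [
    {"tx": 14,"ty": 34,"tz": 5,"rx": 0,"ry": 0,"rz": 0.1,"jaw": 1},
    {"tx": 30,"ty": 72,"tz": 10,"rx": 0,"ry": 0,"rz": 0.2,"jaw": 1},
    {"tx": 47,"ty": 112,"tz": 10,"rx": 0,"ry": 0,"rz": 0.3,"jaw": 1},
    {"tx": 64,"ty": 152,"tz": 10,"rx": 0,"ry": 0,"rz": 0.4,"jaw": 1},
    {"tx": 81,"ty": 192,"tz": 10,"rx": 0,"ry": 0,"rz": 0.5,"jaw": 1},
    {"tx": 98,"ty": 232,"tz": 10,"rx": 0,"ry": 0,"rz": 0.6,"jaw": 1},
    {"tx": 115,"ty": 272,"tz": 10,"rx": 0,"ry": 0,"rz": 0.7,"jaw": 1},
    {"tx": 132,"ty": 312,"tz": 10,"rx": 0,"ry": 0,"rz": 0.8,"jaw": 1},
    {"tx": 149,"ty": 352,"tz": 10,"rx": 0,"ry": 0,"rz": 0.9,"jaw": 1},
    {"tx": 166,"ty": 392,"tz": 10,"rx": 0,"ry": 0,"rz": 1.0,"jaw": 1},
    {"tx": 183,"ty": 432,"tz": 10,"rx": 0,"ry": 0,"rz": 1.1,"jaw": 1},
    {"tx": 200,"ty": 472,"tz": 10,"rx": 0,"ry": 0,"rz": 1.19,"jaw": 1}
  ]
}}

```text
time_s: 1.65
position: [0.4381, 0.0134, 0.2559]
tool_rot: [[-0.139, 0.99, -0.002], [0.99, 0.139, 0.0], [0.0, -0.002, -1.0]]
ft_force: [0.9, -1.5, 1.6]
grip_width: 0.0852
```

>>> {"api": "apply_moves", "payload": {
  "plan": [
    {"tx": 15,"ty": 34,"tz": 0,"rx": 0,"ry": 0,"rz": 0,"jaw": 1},
    {"tx": 30,"ty": 70,"tz": 0,"rx": 0,"ry": 0,"rz": 0,"jaw": 1},
    {"tx": 47,"ty": 108,"tz": 0,"rx": 0,"ry": 0,"rz": 0,"jaw": 1},
    {"tx": 64,"ty": 148,"tz": 0,"rx": 0,"ry": 0,"rz": 0,"jaw": 1},
    {"tx": 81,"ty": 188,"tz": -5,"rx": 0,"ry": 0,"rz": 0,"jaw": 1},
    {"tx": 98,"ty": 226,"tz": -15,"rx": 0,"ry": 0,"rz": 0,"jaw": 1},
    {"tx": 114,"ty": 262,"tz": -25,"rx": 0,"ry": 0,"rz": 0,"jaw": 1},
    {"tx": 126,"ty": 292,"tz": -35,"rx": 0,"ry": 0,"rz": -0.007,"jaw": 1},
    {"tx": 133,"ty": 308,"tz": -45,"rx": 0,"ry": 0,"rz": -0.007,"jaw": 1},
    {"tx": 136,"ty": 315,"tz": -56,"rx": 0,"ry": 0,"rz": -0.007,"jaw": 1},
    {"tx": 136,"ty": 315,"tz": -56,"rx": 0,"ry": 0,"rz": -0.007,"jaw": 1}
  ]
}}

```text
time_s: 2.75
position: [0.573, 0.3288, 0.1981]
tool_rot: [[-0.134, 0.991, -0.005], [0.991, 0.134, -0.001], [-0.0, -0.005, -1.0]]
ft_force: [0.2, 0.2, 0.6]
grip_width: 0.0854
```

```bash
python3 - <<'E'
from rig import env
import cv2
for n in ["wrist","top"]:
    d=env.get_image(n); cv2.imwrite(f"pics/{n}1.png",d["image"][:,:,::-1])
E
```

```text
(no output)
```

View pics/wrist1.png

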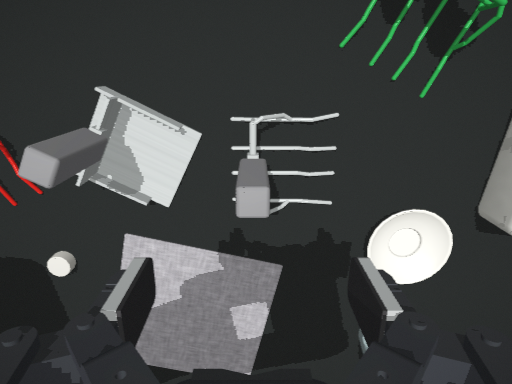

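View pics/top1.png

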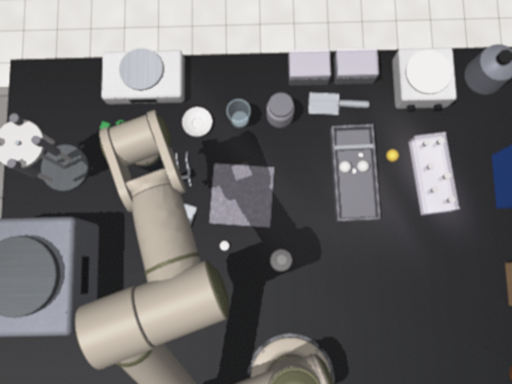

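```bash
python3 - <<'E'
from rig import env
from h import *
d=env.get_image("wrist")
for p in [(253,204),(236,217),(270,217),(238,191),(268,191)]: print(pix2plane(d,*p,.122).round(4))
print("tips",[pix2plane(d,*p,.002).round(3).tolist() for p in [(339,116),(335,149),(333,173),(330,202)]])
E
```

```text
[0.5764 0.3258 0.122 ]
[0.5658 0.3144 0.122 ]
[0.5897 0.3176 0.122 ]
[0.5648 0.334  0.122 ]
[0.5854 0.3367 0.122 ]
tips [[0.655, 0.383, 0.002], [0.658, 0.35, 0.002], [0.661, 0.325, 0.002], [0.665, 0.292, 0.002]]
```

>>> {"api": "apply_moves", "payload": {
  "plan": [
    {"tx": 2,"ty": -2,"tz": -10,"rx": 0,"ry": -0.005,"rz": 0,"jaw": 1},
    {"tx": 2,"ty": -2,"tz": -30,"rx": 0,"ry": -0.005,"rz": 0,"jaw": 1},
    {"tx": 2,"ty": -2,"tz": -55,"rx": 0,"ry": -0.005,"rz": 0,"jaw": 1},
    {"tx": 2,"ty": -2,"tz": -80,"rx": 0,"ry": -0.005,"rz": 0,"jaw": 1},
    {"tx": 2,"ty": -2,"tz": -105,"rx": 0,"ry": -0.005,"rz": 0,"jaw": 1},
    {"tx": 2,"ty": -2,"tz": -120,"rx": 0,"ry": -0.005,"rz": 0,"jaw": 1},
    {"tx": 2,"ty": -2,"tz": -126,"rx": 0,"ry": -0.005,"rz": 0,"jaw": 1},
    {"tx": 2,"ty": -2,"tz": -126,"rx": 0,"ry": -0.005,"rz": 0,"jaw": 1}
  ]
}}

```text
time_s: 3.7
position: [0.5758, 0.3251, 0.0745]
tool_rot: [[-0.131, 0.991, 0.003], [0.991, 0.131, -0.0], [-0.0, 0.003, -1.0]]
ft_force: [0.0, -0.7, 0.8]
grip_width: 0.0851
```

>>> {"api": "apply_moves", "payload": {
  "plan": [
    {"tx": 0,"ty": 0,"tz": 0,"rx": 0,"ry": 0,"rz": 0,"jaw": -1},
    {"tx": 0,"ty": 0,"tz": 0,"rx": 0,"ry": 0,"rz": 0,"jaw": -1},
    {"tx": 0,"ty": 0,"tz": 0,"rx": 0,"ry": 0,"rz": 0,"jaw": -1},
    {"tx": 0,"ty": 0,"tz": 0,"rx": 0,"ry": 0,"rz": 0,"jaw": -1},
    {"tx": 0,"ty": 0,"tz": 0,"rx": 0,"ry": 0,"rz": 0,"jaw": -1},
    {"tx": 0,"ty": 0,"tz": 0,"rx": 0,"ry": 0,"rz": 0,"jaw": -1},
    {"tx": 0,"ty": 0,"tz": 0,"rx": 0,"ry": 0,"rz": 0,"jaw": -1},
    {"tx": 0,"ty": 0,"tz": 0,"rx": 0,"ry": 0,"rz": 0,"jaw": -1},
    {"tx": 0,"ty": 0,"tz": 0,"rx": 0,"ry": 0,"rz": 0,"jaw": -1},
    {"tx": 0,"ty": 0,"tz": 0,"rx": 0,"ry": 0,"rz": 0,"jaw": -1},
    {"tx": 0,"ty": 0,"tz": 0,"rx": 0,"ry": 0,"rz": 0,"jaw": -1},
    {"tx": 0,"ty": 0,"tz": 0,"rx": 0,"ry": 0,"rz": 0,"jaw": -1}
  ],
  "grip_force": 80
}}

```text
time_s: 4.9
position: [0.5761, 0.3252, 0.075]
tool_rot: [[-0.131, 0.991, 0.004], [0.991, 0.131, 0.0], [-0.0, 0.004, -1.0]]
ft_force: [0.1, -1.2, 5.4]
grip_width: 0.0234
```

>>> {"api": "apply_moves", "payload": {
  "plan": [
    {"tx": 0,"ty": 0,"tz": 5,"rx": 0,"ry": 0,"rz": 0,"jaw": -1},
    {"tx": 0,"ty": 0,"tz": 20,"rx": 0,"ry": 0,"rz": 0,"jaw": -1},
    {"tx": 0,"ty": 0,"tz": 45,"rx": 0,"ry": 0,"rz": 0,"jaw": -1},
    {"tx": 0,"ty": -5,"tz": 70,"rx": 0,"ry": 0,"rz": 0,"jaw": -1},
    {"tx": -2,"ty": -20,"tz": 90,"rx": 0,"ry": 0,"rz": 0,"jaw": -1},
    {"tx": -6,"ty": -45,"tz": 100,"rx": 0,"ry": 0,"rz": -0.02,"jaw": -1},
    {"tx": -14,"ty": -80,"tz": 105,"rx": 0,"ry": 0,"rz": -0.04,"jaw": -1},
    {"tx": -21,"ty": -115,"tz": 105,"rx": 0,"ry": 0,"rz": -0.06,"jaw": -1},
    {"tx": -28,"ty": -150,"tz": 105,"rx": 0,"ry": 0,"rz": -0.08,"jaw": -1},
    {"tx": -35,"ty": -185,"tz": 105,"rx": 0,"ry": 0,"rz": -0.1,"jaw": -1},
    {"tx": -42,"ty": -220,"tz": 105,"rx": 0,"ry": 0,"rz": -0.113,"jaw": -1},
    {"tx": -49,"ty": -255,"tz": 105,"rx": 0,"ry": 0,"rz": -0.113,"jaw": -1}
  ]
}}

```text
time_s: 6.1
position: [0.5263, 0.0689, 0.1798]
tool_rot: [[-0.018, 1.0, 0.003], [1.0, 0.018, -0.0], [-0.0, 0.003, -1.0]]
ft_force: [0.1, 0.2, -2.4]
grip_width: 0.023
```

>>> {"api": "apply_moves", "payload": {
  "plan": [
    {"tx": -6,"ty": -35,"tz": 0,"rx": 0,"ry": 0,"rz": 0,"jaw": -1},
    {"tx": -12,"ty": -70,"tz": 0,"rx": 0,"ry": 0,"rz": 0,"jaw": -1},
    {"tx": -18,"ty": -105,"tz": 0,"rx": 0,"ry": 0,"rz": 0,"jaw": -1},
    {"tx": -24,"ty": -140,"tz": 0,"rx": 0,"ry": 0,"rz": 0,"jaw": -1},
    {"tx": -30,"ty": -175,"tz": 0,"rx": 0,"ry": 0,"rz": 0,"jaw": -1},
    {"tx": -36,"ty": -210,"tz": 0,"rx": 0,"ry": 0,"rz": 0,"jaw": -1},
    {"tx": -41,"ty": -240,"tz": 0,"rx": 0,"ry": 0,"rz": 0,"jaw": -1},
    {"tx": -45,"ty": -262,"tz": 0,"rx": 0,"ry": 0,"rz": 0,"jaw": -1},
    {"tx": -46,"ty": -272,"tz": 0,"rx": 0,"ry": 0,"rz": 0,"jaw": -1},
    {"tx": -46,"ty": -275,"tz": 0,"rx": 0,"ry": 0,"rz": 0,"jaw": -1},
    {"tx": -46,"ty": -275,"tz": 0,"rx": 0,"ry": 0,"rz": 0,"jaw": -1}
  ]
}}

```text
time_s: 7.2
position: [0.4804, -0.2056, 0.1797]
tool_rot: [[-0.018, 1.0, 0.003], [1.0, 0.018, 0.0], [0.0, 0.003, -1.0]]
ft_force: [-0.1, 0.2, -1.9]
grip_width: 0.0231
```

```bash
python3 - <<'E'
from rig import env
import cv2
for n in ["wrist","top","side"]:
    d=env.get_image(n); cv2.imwrite(f"pics/{n}2.png",d["image"][:,:,::-1])
print(env.observe()["q"])
t=cv2.imread('pics/top2.png');s=cv2.imread('pics/side2.png')
cv2.imwrite('pics/t2c.png',cv2.resize(t[100:260,300:420],None,fx=3.7,fy=3.7,interpolation=cv2.INTER_CUBIC))
cv2.imwrite('pics/s2c.png',cv2.resize(s[150:330,200:420],None,fx=3.3,fy=3.3,interpolation=cv2.INTER_CUBIC))
E
```

```text
[-36.17416019  21.55118142  83.82405221   0.12400913  74.4786532
 -37.31001452]
```

View pics/wrist2.png

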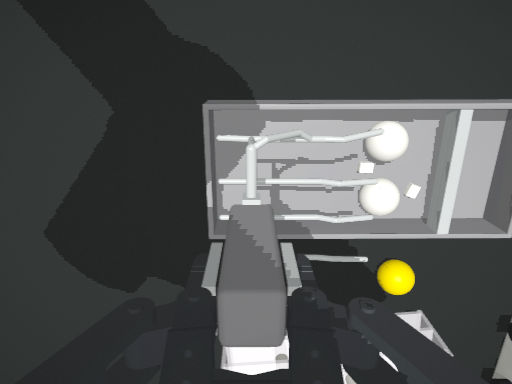

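View pics/t2c.png

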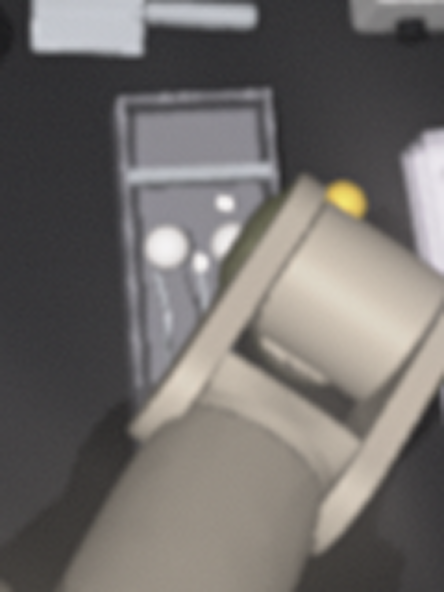

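View pics/s2c.png

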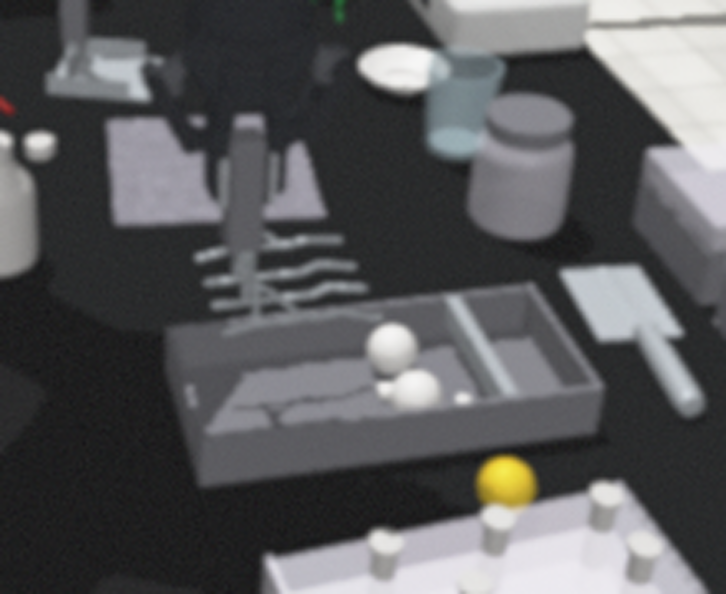

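```bash
python3 - <<'E'
from rig import env
from h import *
d=env.get_image("wrist")
W=lambda u,v,z:pix2plane(d,u,v,z)[:2]
f=np.array([W(*p,.107) for p in [(382,131),(378,182),(371,218),(367,259)]])
print("tips",f.round(4).tolist(),"mean",f.mean(0))
r=np.array([W(*p,.107) for p in [(219,137),(221,181),(222,217)]]);print("rear",r.round(4).tolist())
for a,b in zip(f,r): print("yaw",np.degrees(np.arctan2(*(a-b)[::-1])),np.linalg.norm(a-b))
c=np.array([W(*p,.04) for p in [(205,103),(511,101),(514,238),(211,238)]])
print("trough",c.round(4).tolist(),"yaws",[np.degrees(np.arctan2(*(c[i]-c[j])[::-1])) for i,j in [(1,0),(2,3)]], "midL",(c[0]+c[3])/2)
print("balls",W(387,141,.022),W(380,196,.022))
s=env.get_image("side")
g=lambda x,y,z:pix2plane(s,(x+.5)/3.3-.5+200,(y+.5)/3.3-.5+150,z)[:2]
print("side trough near-left, near-right, farright, farleft",[g(*p,.04).round(4).tolist() for p in [(191,428),(602,386),(532,286),(167,328)]])
print("side balls",g(391,349,.022),g(414,392,.022))
E
```

```text
tips [[0.564, -0.1538], [0.5663, -0.1878], [0.5651, -0.214], [0.5666, -0.2463]] mean [ 0.56550757 -0.20047278]
rear [[0.4605, -0.1596], [0.4615, -0.189], [0.4619, -0.2151]]
yaw 3.1995914868126367 0.10369171478334266
yaw 0.6732413166403008 0.1047956909065053
yaw 0.6132989004185476 0.10318909816106694
trough [[0.4436, -0.1445], [0.6912, -0.1381], [0.7273, -0.2609], [0.4462, -0.2659]] yaws [np.float64(1.4674935076416837), np.float64(1.0170143876809057)] midL [ 0.44489072 -0.20518659]
balls [ 0.60299294 -0.17593574] [ 0.60421915 -0.22824608]
side trough near-left, near-right, farright, farleft [[0.4378, -0.2555], [0.7211, -0.2606], [0.7185, -0.1431], [0.4398, -0.1481]]
side balls [ 0.59963581 -0.17637376] [ 0.60113304 -0.22495206]
```

>>> {"api": "apply_moves", "payload": {
  "plan": [
    {"tx": 0,"ty": -2,"tz": -8,"rx": 0,"ry": 0,"rz": 0,"jaw": -1},
    {"tx": 0,"ty": -2,"tz": -22,"rx": 0,"ry": 0,"rz": 0,"jaw": -1},
    {"tx": 0,"ty": -2,"tz": -40,"rx": 0,"ry": 0,"rz": 0,"jaw": -1},
    {"tx": 0,"ty": -2,"tz": -58,"rx": 0,"ry": 0,"rz": 0,"jaw": -1},
    {"tx": 0,"ty": -2,"tz": -74,"rx": 0,"ry": 0,"rz": 0,"jaw": -1},
    {"tx": 0,"ty": -2,"tz": -86,"rx": 0,"ry": 0,"rz": 0,"jaw": -1},
    {"tx": 0,"ty": -2,"tz": -94,"rx": 0,"ry": 0,"rz": 0,"jaw": -1},
    {"tx": 0,"ty": -2,"tz": -97,"rx": 0,"ry": 0,"rz": 0,"jaw": -1},
    {"tx": 0,"ty": -2,"tz": -97,"rx": 0,"ry": 0,"rz": 0,"jaw": -1}
  ]
}}

```text
time_s: 8.35
position: [0.4805, -0.2073, 0.0827]
tool_rot: [[-0.019, 1.0, 0.003], [1.0, 0.019, 0.0], [0.0, 0.003, -1.0]]
ft_force: [0.5, 0.6, -2.2]
grip_width: 0.0226
```

```bash
python3 - <<'E'
from rig import env
import cv2
for n in ["wrist","side"]:
    d=env.get_image(n); cv2.imwrite(f"pics/{n}3.png",d["image"][:,:,::-1])
print(env.observe()["ft_force"])
s=cv2.imread('pics/side3.png')
cv2.imwrite('pics/s3c.png',cv2.resize(s[150:330,200:420],None,fx=3.3,fy=3.3,interpolation=cv2.INTER_CUBIC))
E
```

```text
[ 0.7292302   0.1499747  -1.36813607]
```

View pics/wrist3.png

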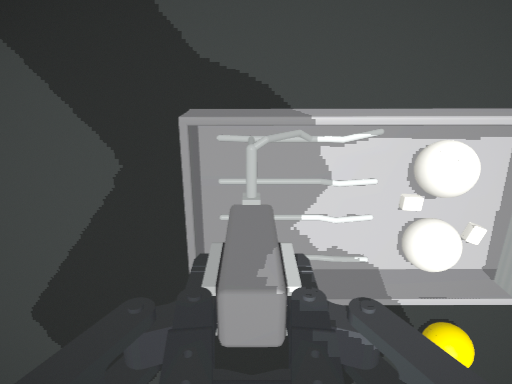

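View pics/s3c.png

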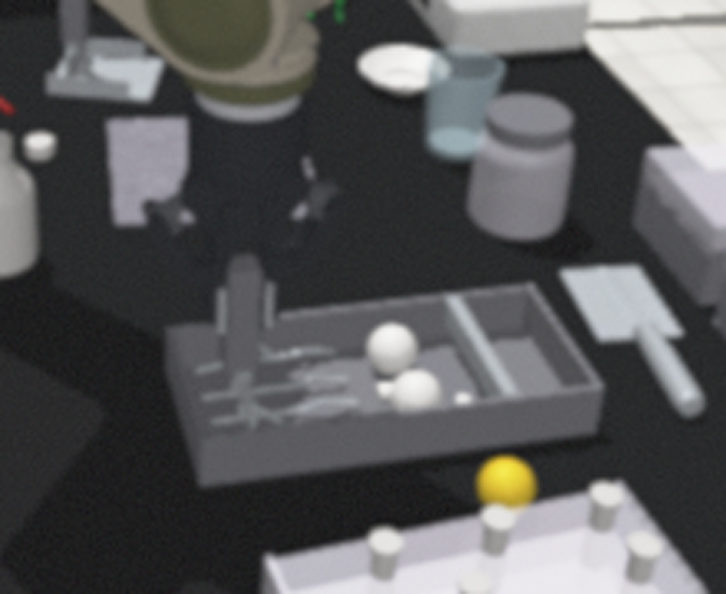

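```bash
python3 - <<'E'
from rig import env
from h import *
d=env.get_image("wrist")
W=lambda u,v,z:pix2plane(d,u,v,z)[:2].round(4)
print("outer wires mid",W(328,139,.010),W(327,257,.010))
print("inner top edges z.04",W(300,122,.04),W(400,122,.04),W(400,295,.04)," outer",W(300,111,.04),W(400,303,.04))
print("floor edges",W(400,137,.004),W(400,268,.004))
print("balls",W(447,169,.022),W(432,245,.022))
E
```

```text
outer wires mid [ 0.5306 -0.1621] [ 0.5379 -0.2479]
inner top edges z.04 [ 0.5075 -0.1475] [ 0.5619 -0.1465] [ 0.58   -0.2578]  outer [ 0.5071 -0.1417] [ 0.581 -0.264]
floor edges [ 0.5793 -0.161 ] [ 0.5955 -0.2599]
balls [ 0.604  -0.1773] [ 0.6049 -0.2306]
```

>>> {"api": "apply_moves", "payload": {
  "plan": [
    {"tx": 0,"ty": 0,"tz": -1.5,"rx": 0,"ry": 0,"rz": 0,"jaw": -1},
    {"tx": 0,"ty": 0,"tz": -2.5,"rx": 0,"ry": 0,"rz": 0,"jaw": -1},
    {"tx": 0,"ty": 0,"tz": -3.5,"rx": 0,"ry": 0,"rz": 0,"jaw": -1},
    {"tx": 0,"ty": 0,"tz": -3.5,"rx": 0,"ry": 0,"rz": 0,"jaw": -1}
  ]
}}

```text
time_s: 8.9
position: [0.4807, -0.2075, 0.0798]
tool_rot: [[-0.019, 1.0, 0.004], [1.0, 0.019, -0.001], [-0.001, 0.004, -1.0]]
ft_force: [-1.5, 0.0, -1.3]
grip_width: 0.0233
```

>>> {"api": "apply_moves", "payload": {
  "plan": [
    {"tx": 0,"ty": 0,"tz": -1,"rx": 0,"ry": 0,"rz": 0,"jaw": -1},
    {"tx": 0,"ty": 0,"tz": -1.5,"rx": 0,"ry": 0,"rz": 0,"jaw": -1},
    {"tx": 0,"ty": 0,"tz": -1.5,"rx": 0,"ry": 0,"rz": 0,"jaw": -1}
  ]
}}

```text
time_s: 9.2
position: [0.4809, -0.2076, 0.079]
tool_rot: [[-0.019, 1.0, 0.005], [1.0, 0.019, -0.001], [-0.001, 0.005, -1.0]]
ft_force: [-1.2, 0.8, 4.9]
grip_width: 0.0231
```

>>> {"api": "apply_moves", "payload": {
  "plan": [
    {"tx": 2,"ty": 0,"tz": 0,"rx": 0,"ry": 0,"rz": 0,"jaw": -1},
    {"tx": 7,"ty": 0.2,"tz": 0,"rx": 0,"ry": 0,"rz": 0,"jaw": -1},
    {"tx": 12,"ty": 0.5,"tz": 0,"rx": 0,"ry": 0,"rz": 0,"jaw": -1},
    {"tx": 17,"ty": 0.8,"tz": 0,"rx": 0,"ry": 0,"rz": 0,"jaw": -1},
    {"tx": 22,"ty": 1,"tz": 0,"rx": 0,"ry": 0,"rz": 0,"jaw": -1},
    {"tx": 27,"ty": 1.2,"tz": 0,"rx": 0,"ry": 0,"rz": 0,"jaw": -1},
    {"tx": 32,"ty": 1.4,"tz": 0,"rx": 0,"ry": 0,"rz": 0,"jaw": -1},
    {"tx": 37,"ty": 1.6,"tz": 0,"rx": 0,"ry": 0,"rz": 0,"jaw": -1},
    {"tx": 42,"ty": 1.8,"tz": 0,"rx": 0,"ry": 0,"rz": 0,"jaw": -1},
    {"tx": 47,"ty": 2,"tz": 0,"rx": 0,"ry": 0,"rz": 0,"jaw": -1},
    {"tx": 52,"ty": 2.1,"tz": 0,"rx": 0,"ry": 0,"rz": 0,"jaw": -1},
    {"tx": 57,"ty": 2.2,"tz": 0,"rx": 0,"ry": 0,"rz": 0,"jaw": -1}
  ]
}}

```text
time_s: 10.4
position: [0.5383, -0.2054, 0.079]
tool_rot: [[-0.019, 1.0, 0.005], [1.0, 0.019, -0.001], [-0.001, 0.005, -1.0]]
ft_force: [-1.3, 0.7, 3.0]
grip_width: 0.0231
```

```bash
python3 - <<'E'
from rig import env
import cv2
d=env.get_image("side"); s=d["image"][:,:,::-1]
cv2.imwrite('pics/s4c.png',cv2.resize(s[200:310,230:400],None,fx=4.5,fy=4.5,interpolation=cv2.INTER_CUBIC))
d=env.get_image("wrist"); cv2.imwrite('pics/w4.png',d["image"][:,:,::-1])
E
```

```text
(no output)
```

View pics/s4c.png

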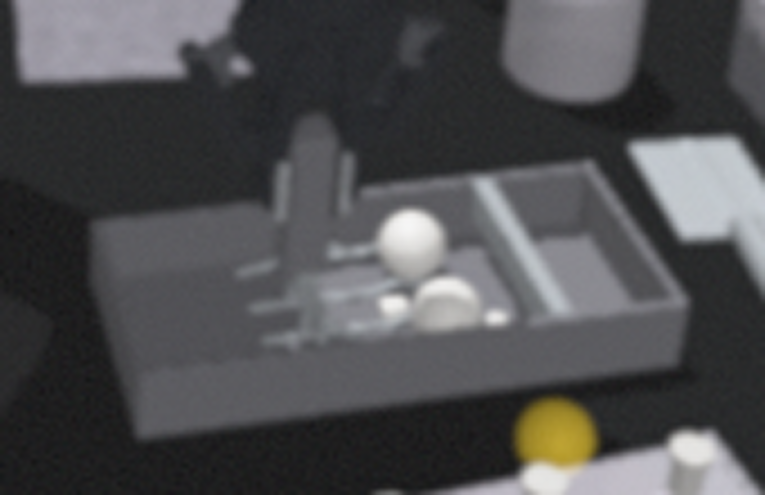

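View pics/w4.png

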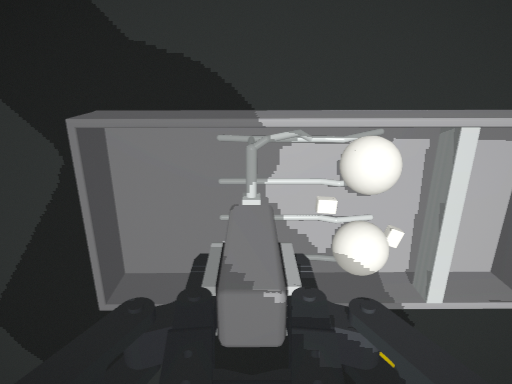

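>>> {"api": "apply_moves", "payload": {
  "plan": [
    {"tx": 3,"ty": 0,"tz": 0,"rx": 0,"ry": 0,"rz": 0,"jaw": -1},
    {"tx": 7,"ty": 0.2,"tz": 0,"rx": 0,"ry": 0,"rz": 0,"jaw": -1},
    {"tx": 12,"ty": 0.3,"tz": 0,"rx": 0,"ry": 0,"rz": 0,"jaw": -1},
    {"tx": 17,"ty": 0.4,"tz": 0,"rx": 0,"ry": 0,"rz": 0,"jaw": -1},
    {"tx": 22,"ty": 0.5,"tz": 0,"rx": 0,"ry": 0,"rz": 0,"jaw": -1},
    {"tx": 27,"ty": 0.6,"tz": 0,"rx": 0,"ry": 0,"rz": 0,"jaw": -1},
    {"tx": 32,"ty": 0.7,"tz": 0,"rx": 0,"ry": 0,"rz": 0,"jaw": -1},
    {"tx": 37,"ty": 0.8,"tz": 0,"rx": 0,"ry": 0,"rz": 0,"jaw": -1},
    {"tx": 42,"ty": 0.9,"tz": 0,"rx": 0,"ry": 0,"rz": 0,"jaw": -1}
  ]
}}

```text
time_s: 11.4
position: [0.5813, -0.2046, 0.0791]
tool_rot: [[-0.019, 1.0, 0.007], [1.0, 0.019, -0.002], [-0.002, 0.007, -1.0]]
ft_force: [-0.5, 0.1, 2.5]
grip_width: 0.0231
```

```bash
python3 - <<'E'
from rig import env
import cv2
d=env.get_image("side"); s=d["image"][:,:,::-1]
cv2.imwrite('pics/s5c.png',cv2.resize(s[200:310,230:400],None,fx=4.5,fy=4.5,interpolation=cv2.INTER_CUBIC))
d=env.get_image("wrist"); cv2.imwrite('pics/w5.png',d["image"][:,:,::-1])
E
```

```text
(no output)
```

View pics/s5c.png

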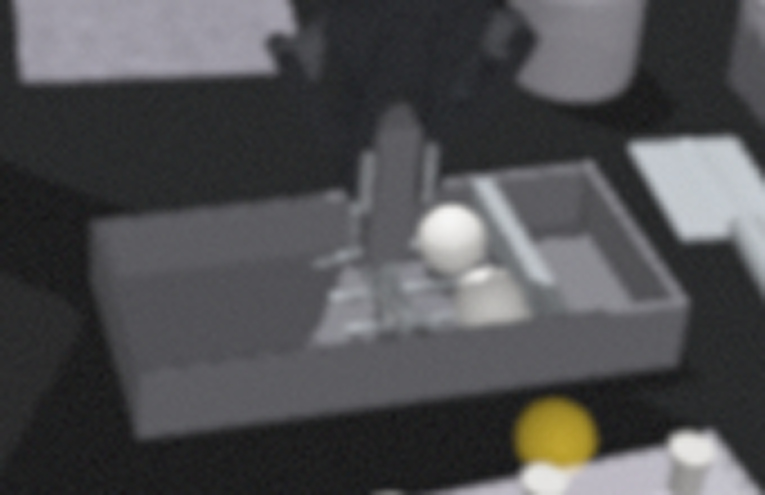

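View pics/w5.png

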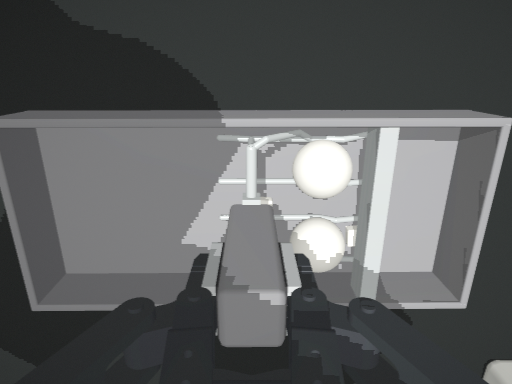

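>>> {"api": "apply_moves", "payload": {
  "plan": [
    {"tx": 3,"ty": 0.1,"tz": 0,"rx": 0,"ry": 0,"rz": 0,"jaw": -1},
    {"tx": 7,"ty": 0.2,"tz": 0,"rx": 0,"ry": 0,"rz": 0,"jaw": -1},
    {"tx": 11,"ty": 0.3,"tz": 0,"rx": 0,"ry": 0,"rz": 0,"jaw": -1},
    {"tx": 15,"ty": 0.4,"tz": 0,"rx": 0,"ry": 0,"rz": 0,"jaw": -1}
  ]
}}

```text
time_s: 11.9
position: [0.5971, -0.2042, 0.0791]
tool_rot: [[-0.019, 1.0, 0.008], [1.0, 0.019, -0.002], [-0.002, 0.008, -1.0]]
ft_force: [-0.3, 0.5, 2.6]
grip_width: 0.0234
```

>>> {"api": "apply_moves", "payload": {
  "plan": [
    {"tx": 3,"ty": 0.1,"tz": 0,"rx": 0,"ry": 0,"rz": 0,"jaw": -1},
    {"tx": 6,"ty": 0.2,"tz": 0,"rx": 0,"ry": 0,"rz": 0,"jaw": -1},
    {"tx": 9,"ty": 0.2,"tz": 0,"rx": 0,"ry": 0,"rz": 0,"jaw": -1}
  ]
}}

```text
time_s: 12.2
position: [0.6064, -0.204, 0.0791]
tool_rot: [[-0.02, 1.0, 0.008], [1.0, 0.02, -0.002], [-0.002, 0.008, -1.0]]
ft_force: [-0.5, -0.1, 3.6]
grip_width: 0.023
```

```bash
python3 - <<'E'
from rig import env
import cv2
d=env.get_image("side"); s=d["image"][:,:,::-1]
cv2.imwrite('pics/s6c.png',cv2.resize(s[200:310,230:400],None,fx=4.5,fy=4.5,interpolation=cv2.INTER_CUBIC))
d=env.get_image("wrist"); cv2.imwrite('pics/w6.png',d["image"][:,:,::-1])
E
```

```text
(no output)
```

View pics/s6c.png

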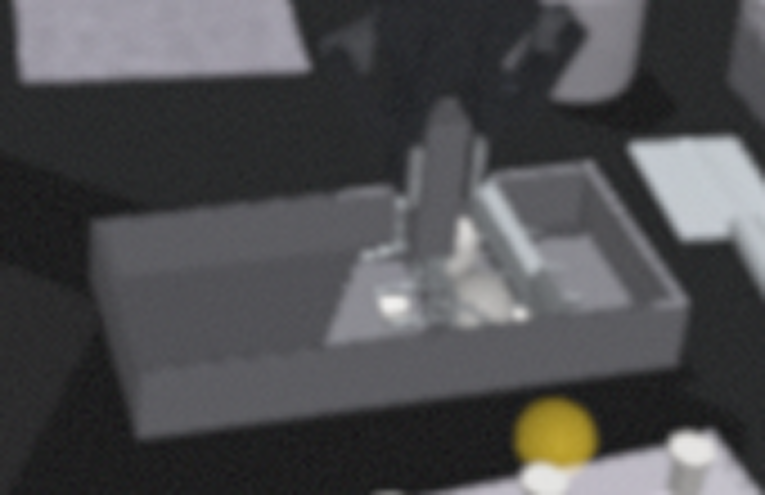

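View pics/w6.png

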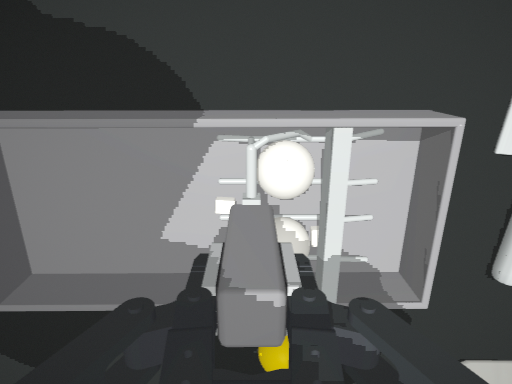

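```bash
python3 - <<'E'
from rig import env
from h import *
d=env.get_image("wrist"); o=env.observe(); print(o["position"],o["ft_force"])
W=lambda u,v,z:((pix2plane(d,u,v,z)[:2]-o["position"][:2])*1000-[31,3]).round(1)
print("b1",W(286,170,.026),"b2",W(290,241,.026),"rail L/R edge",W(323,200,.04),W(349,200,.04),"bend",W(322,217,.010),W(335,182,.01))
E
```

```text
[ 0.60655691 -0.20399378  0.07910429] [ 0.71854547 -0.11370432  1.54783704]
b1 [-8.9 26.9] b2 [ -3.8 -20.6] rail L/R edge [11.6 13.3] [26.6 13.6] bend [ 19.3 -10.4] [25.7 14.7]
```

>>> {"api": "apply_moves", "payload": {
  "plan": [
    {"tx": -1,"ty": 0,"tz": 0.3,"rx": 0,"ry": 0,"rz": 0,"jaw": -1},
    {"tx": -3,"ty": 0,"tz": 0.3,"rx": 0,"ry": 0,"rz": 0,"jaw": -1},
    {"tx": -6,"ty": -0.1,"tz": 0.3,"rx": 0,"ry": 0,"rz": 0,"jaw": -1},
    {"tx": -10,"ty": -0.2,"tz": 0.3,"rx": 0,"ry": 0,"rz": 0,"jaw": -1},
    {"tx": -14,"ty": -0.2,"tz": 0.3,"rx": 0,"ry": 0,"rz": 0,"jaw": -1},
    {"tx": -18,"ty": -0.3,"tz": 0.3,"rx": 0,"ry": 0,"rz": 0,"jaw": -1},
    {"tx": -22,"ty": -0.4,"tz": 0.3,"rx": 0,"ry": 0,"rz": 0,"jaw": -1},
    {"tx": -26,"ty": -0.5,"tz": 0.3,"rx": 0,"ry": 0,"rz": 0,"jaw": -1},
    {"tx": -30,"ty": -0.6,"tz": 0.3,"rx": 0,"ry": 0,"rz": 0,"jaw": -1},
    {"tx": -33,"ty": -0.6,"tz": 0.3,"rx": 0,"ry": 0,"rz": 0,"jaw": -1},
    {"tx": -35,"ty": -0.6,"tz": 0.3,"rx": 0,"ry": 0,"rz": 0,"jaw": -1},
    {"tx": -36,"ty": -0.6,"tz": 0.3,"rx": 0,"ry": 0,"rz": 0,"jaw": -1}
  ]
}}

```text
time_s: 13.55
position: [0.5703, -0.2046, 0.0794]
tool_rot: [[-0.02, 1.0, 0.009], [1.0, 0.02, -0.002], [-0.002, 0.009, -1.0]]
ft_force: [-0.4, 0.4, -2.5]
grip_width: 0.0228
```

```bash
python3 - <<'E'
from rig import env
import cv2
d=env.get_image("wrist"); cv2.imwrite('pics/w7.png',d["image"][:,:,::-1])
E
```

```text
(no output)
```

View pics/w7.png

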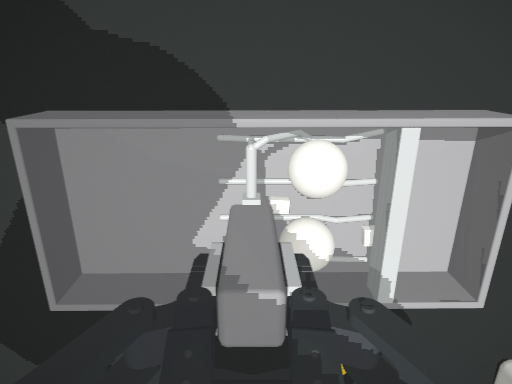

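>>> {"api": "apply_moves", "payload": {
  "plan": [
    {"tx": -1,"ty": 0,"tz": 0,"rx": 0,"ry": 0,"rz": 0,"jaw": -1},
    {"tx": -3,"ty": 0,"tz": 0,"rx": 0,"ry": 0,"rz": 0,"jaw": -1},
    {"tx": -6,"ty": -0.1,"tz": 0,"rx": 0,"ry": 0,"rz": 0,"jaw": -1},
    {"tx": -9,"ty": -0.2,"tz": 0,"rx": 0,"ry": 0,"rz": 0,"jaw": -1},
    {"tx": -13,"ty": -0.2,"tz": 0,"rx": 0,"ry": 0,"rz": 0,"jaw": -1},
    {"tx": -17,"ty": -0.3,"tz": 0,"rx": 0,"ry": 0,"rz": 0,"jaw": -1},
    {"tx": -21,"ty": -0.4,"tz": 0,"rx": 0,"ry": 0,"rz": 0,"jaw": -1},
    {"tx": -24,"ty": -0.5,"tz": 0,"rx": 0,"ry": 0,"rz": 0,"jaw": -1},
    {"tx": -26,"ty": -0.6,"tz": 0,"rx": 0,"ry": 0,"rz": 0,"jaw": -1},
    {"tx": -27,"ty": -0.6,"tz": 0,"rx": 0,"ry": 0,"rz": 0,"jaw": -1},
    {"tx": -27,"ty": -0.6,"tz": 0,"rx": 0,"ry": 0,"rz": 0,"jaw": -1}
  ]
}}

```text
time_s: 14.7
position: [0.5432, -0.2052, 0.0794]
tool_rot: [[-0.019, 1.0, 0.009], [1.0, 0.02, -0.002], [-0.002, 0.008, -1.0]]
ft_force: [-1.3, 0.3, -2.1]
grip_width: 0.0231
```

```bash
python3 - <<'E'
from rig import env
from h import *
d=env.get_image("wrist"); cv2.imwrite('pics/w8.png',d["image"][:,:,::-1])
s=env.get_image("side")["image"][:,:,::-1]
cv2.imwrite('pics/s8c.png',cv2.resize(s[200:310,230:400],None,fx=4.5,fy=4.5,interpolation=cv2.INTER_CUBIC))
E
```

```text
(no output)
```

View pics/w8.png

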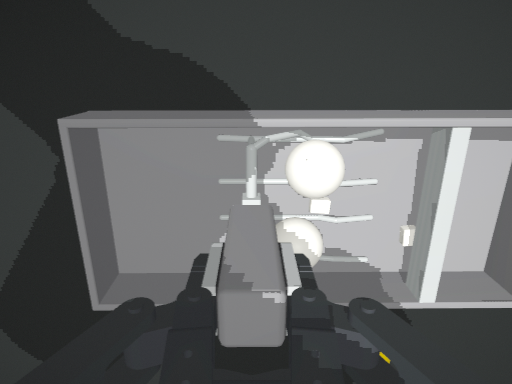

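View pics/s8c.png

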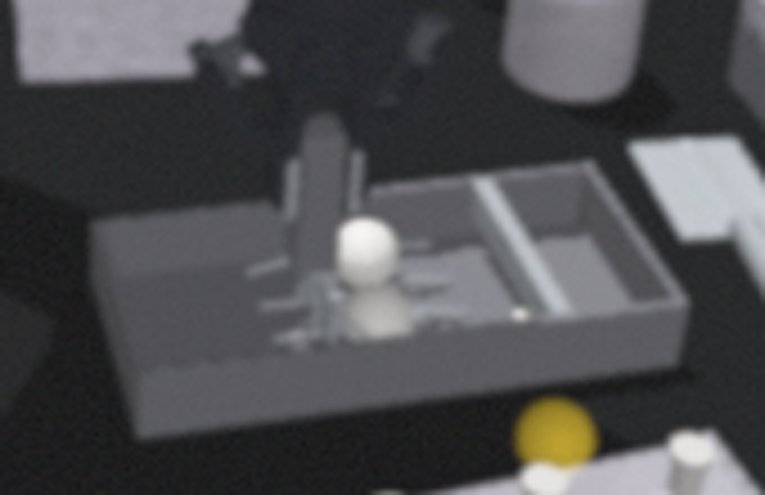

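>>> {"api": "apply_moves", "payload": {
  "plan": [
    {"tx": 0,"ty": 0,"tz": 1,"rx": 0,"ry": 0,"rz": 0,"jaw": -1},
    {"tx": 0,"ty": 0,"tz": 3,"rx": 0,"ry": 0,"rz": 0,"jaw": -1},
    {"tx": 0,"ty": 0,"tz": 6,"rx": 0,"ry": 0,"rz": 0,"jaw": -1},
    {"tx": 0,"ty": 0,"tz": 10,"rx": 0,"ry": 0,"rz": 0,"jaw": -1},
    {"tx": 0,"ty": 0,"tz": 15,"rx": 0,"ry": 0,"rz": 0,"jaw": -1},
    {"tx": 0,"ty": 0,"tz": 20,"rx": 0,"ry": 0,"rz": 0,"jaw": -1},
    {"tx": 0,"ty": 0,"tz": 25,"rx": 0,"ry": 0,"rz": 0,"jaw": -1},
    {"tx": 0,"ty": 0,"tz": 30,"rx": 0,"ry": 0,"rz": 0,"jaw": -1},
    {"tx": 0,"ty": 0,"tz": 34,"rx": 0,"ry": 0,"rz": 0,"jaw": -1},
    {"tx": 0,"ty": 0,"tz": 37,"rx": 0,"ry": 0,"rz": 0,"jaw": -1},
    {"tx": 0,"ty": 0,"tz": 39,"rx": 0,"ry": 0,"rz": 0,"jaw": -1},
    {"tx": 0,"ty": 0,"tz": 40,"rx": 0,"ry": 0,"rz": 0,"jaw": -1}
  ]
}}

```text
time_s: 16.0
position: [0.5434, -0.2052, 0.1196]
tool_rot: [[-0.02, 1.0, 0.009], [1.0, 0.02, -0.002], [-0.002, 0.009, -1.0]]
ft_force: [0.2, -0.1, -2.9]
grip_width: 0.0231
```

```bash
python3 - <<'E'
from rig import env
from h import *
d=env.get_image("wrist"); cv2.imwrite('pics/w9.png',d["image"][:,:,::-1])
s=env.get_image("side")["image"][:,:,::-1]
cv2.imwrite('pics/s9c.png',cv2.resize(s[180:310,230:400],None,fx=4.5,fy=4.5,interpolation=cv2.INTER_CUBIC))
E
```

```text
(no output)
```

View pics/w9.png

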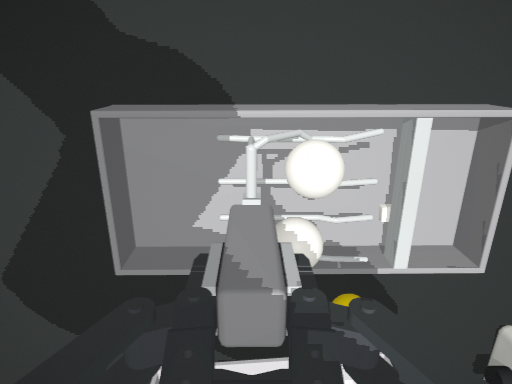

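View pics/s9c.png

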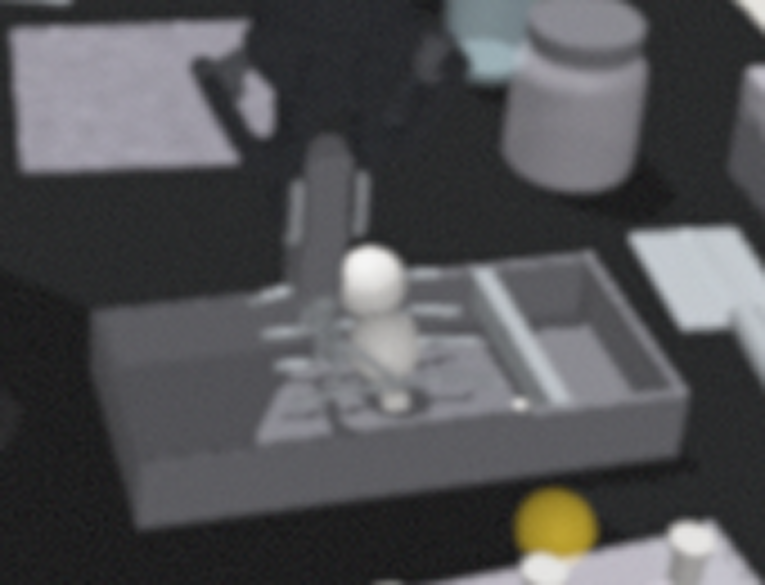

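>>> {"api": "apply_moves", "payload": {
  "plan": [
    {"tx": 0,"ty": 0,"tz": 1,"rx": 0,"ry": 0,"rz": 0,"jaw": -1},
    {"tx": 0,"ty": 0,"tz": 3,"rx": 0,"ry": 0,"rz": 0,"jaw": -1},
    {"tx": 0,"ty": 0,"tz": 7,"rx": 0,"ry": 0,"rz": 0,"jaw": -1},
    {"tx": 0,"ty": 0,"tz": 13,"rx": 0,"ry": 0,"rz": 0,"jaw": -1},
    {"tx": 0,"ty": 0,"tz": 20,"rx": 0,"ry": 0,"rz": 0,"jaw": -1},
    {"tx": 0,"ty": 0,"tz": 27,"rx": 0,"ry": 0,"rz": 0,"jaw": -1},
    {"tx": 0,"ty": 0,"tz": 34,"rx": 0,"ry": 0,"rz": 0,"jaw": -1},
    {"tx": 0,"ty": 0,"tz": 41,"rx": 0,"ry": 0,"rz": 0,"jaw": -1},
    {"tx": 0,"ty": 0,"tz": 47,"rx": 0,"ry": 0,"rz": 0,"jaw": -1},
    {"tx": 0,"ty": 0,"tz": 52,"rx": 0,"ry": 0,"rz": 0,"jaw": -1},
    {"tx": 0,"ty": 0,"tz": 54,"rx": 0,"ry": 0,"rz": 0,"jaw": -1},
    {"tx": 0,"ty": 0,"tz": 55,"rx": 0,"ry": 0,"rz": 0,"jaw": -1}
  ]
}}

```text
time_s: 17.3
position: [0.5434, -0.2052, 0.1746]
tool_rot: [[-0.02, 1.0, 0.009], [1.0, 0.02, -0.002], [-0.002, 0.009, -1.0]]
ft_force: [0.5, -0.1, -2.9]
grip_width: 0.0233
```

>>> {"api": "apply_moves", "payload": {
  "plan": [
    {"tx": 0,"ty": 0.5,"tz": 0,"rx": 0,"ry": 0,"rz": 0,"jaw": -1},
    {"tx": 0,"ty": 1.5,"tz": 0,"rx": 0,"ry": 0,"rz": 0,"jaw": -1},
    {"tx": -0.5,"ty": 3.5,"tz": 0,"rx": 0,"ry": 0,"rz": 0,"jaw": -1},
    {"tx": -1,"ty": 6.5,"tz": 0,"rx": 0,"ry": 0,"rz": 0,"jaw": -1},
    {"tx": -1.5,"ty": 10.5,"tz": 0,"rx": 0,"ry": 0,"rz": 0,"jaw": -1},
    {"tx": -2,"ty": 15.5,"tz": 0,"rx": 0,"ry": 0,"rz": 0,"jaw": -1},
    {"tx": -3,"ty": 21.5,"tz": 0,"rx": 0,"ry": 0,"rz": 0,"jaw": -1},
    {"tx": -4,"ty": 28.5,"tz": 0,"rx": 0,"ry": 0,"rz": 0,"jaw": -1},
    {"tx": -5,"ty": 36,"tz": 0,"rx": 0,"ry": 0,"rz": 0,"jaw": -1},
    {"tx": -6,"ty": 43.5,"tz": 0,"rx": 0,"ry": 0,"rz": 0,"jaw": -1},
    {"tx": -7,"ty": 51,"tz": 0,"rx": 0,"ry": 0,"rz": 0,"jaw": -1},
    {"tx": -8,"ty": 58.5,"tz": 0,"rx": 0,"ry": 0,"rz": 0,"jaw": -1}
  ]
}}

```text
time_s: 18.5
position: [0.5353, -0.146, 0.1746]
tool_rot: [[-0.02, 1.0, 0.009], [1.0, 0.02, -0.002], [-0.002, 0.009, -1.0]]
ft_force: [-0.1, 0.7, -3.2]
grip_width: 0.0231
```

>>> {"api": "apply_moves", "payload": {
  "plan": [
    {"tx": -1,"ty": 7.5,"tz": 0,"rx": 0,"ry": 0,"rz": 0,"jaw": -1},
    {"tx": -2,"ty": 15,"tz": 0,"rx": 0,"ry": 0,"rz": 0,"jaw": -1},
    {"tx": -3.5,"ty": 23,"tz": 0,"rx": 0,"ry": 0,"rz": 0,"jaw": -1},
    {"tx": -5,"ty": 31,"tz": 0,"rx": 0,"ry": 0,"rz": 0,"jaw": -1},
    {"tx": -6.5,"ty": 39,"tz": 0,"rx": 0,"ry": 0,"rz": 0,"jaw": -1},
    {"tx": -8,"ty": 47,"tz": 0,"rx": 0,"ry": 0,"rz": 0,"jaw": -1},
    {"tx": -9.5,"ty": 55,"tz": 0,"rx": 0,"ry": 0,"rz": 0,"jaw": -1},
    {"tx": -11,"ty": 63,"tz": 0,"rx": 0,"ry": 0,"rz": 0,"jaw": -1},
    {"tx": -12.5,"ty": 71,"tz": 0,"rx": 0,"ry": 0,"rz": 0,"jaw": -1},
    {"tx": -14,"ty": 79,"tz": 0,"rx": 0,"ry": 0,"rz": 0,"jaw": -1},
    {"tx": -15.5,"ty": 87,"tz": 0,"rx": 0,"ry": 0,"rz": 0,"jaw": -1},
    {"tx": -17,"ty": 95,"tz": 0,"rx": 0,"ry": 0,"rz": 0,"jaw": -1}
  ]
}}

```text
time_s: 19.7
position: [0.5182, -0.0503, 0.1746]
tool_rot: [[-0.02, 1.0, 0.009], [1.0, 0.02, -0.002], [-0.002, 0.009, -1.0]]
ft_force: [0.0, 0.1, -3.2]
grip_width: 0.0231
```

>>> {"api": "apply_moves", "payload": {
  "plan": [
    {"tx": -1,"ty": 8,"tz": 0,"rx": 0,"ry": 0,"rz": 0,"jaw": -1},
    {"tx": -2,"ty": 16,"tz": 0,"rx": 0,"ry": 0,"rz": 0,"jaw": -1},
    {"tx": -3,"ty": 24,"tz": 0,"rx": 0,"ry": 0,"rz": 0,"jaw": -1},
    {"tx": -4,"ty": 32,"tz": 0,"rx": 0,"ry": 0,"rz": 0,"jaw": -1},
    {"tx": -5,"ty": 40,"tz": 0,"rx": 0,"ry": 0,"rz": 0,"jaw": -1},
    {"tx": -6,"ty": 48,"tz": 0,"rx": 0,"ry": 0,"rz": 0,"jaw": -1},
    {"tx": -7,"ty": 56,"tz": 0,"rx": 0,"ry": 0,"rz": 0,"jaw": -1},
    {"tx": -8,"ty": 64,"tz": 0,"rx": 0,"ry": 0,"rz": 0,"jaw": -1},
    {"tx": -9,"ty": 72,"tz": 0,"rx": 0,"ry": 0,"rz": 0,"jaw": -1},
    {"tx": -10,"ty": 80,"tz": 0,"rx": 0,"ry": 0,"rz": 0,"jaw": -1},
    {"tx": -11,"ty": 88,"tz": 0,"rx": 0,"ry": 0,"rz": 0,"jaw": -1},
    {"tx": -12,"ty": 96,"tz": 0,"rx": 0,"ry": 0,"rz": 0,"jaw": -1}
  ]
}}

```text
time_s: 20.9
position: [0.5061, 0.0463, 0.1746]
tool_rot: [[-0.02, 1.0, 0.009], [1.0, 0.02, -0.002], [-0.002, 0.009, -1.0]]
ft_force: [0.1, 0.3, -2.6]
grip_width: 0.0235
```

Remaining: x −11, y +81, with a gentle stop.

>>> {"api": "apply_moves", "payload": {
  "plan": [
    {"tx": -1,"ty": 8,"tz": 0,"rx": 0,"ry": 0,"rz": 0,"jaw": -1},
    {"tx": -2,"ty": 16,"tz": 0,"rx": 0,"ry": 0,"rz": 0,"jaw": -1},
    {"tx": -3,"ty": 24,"tz": 0,"rx": 0,"ry": 0,"rz": 0,"jaw": -1},
    {"tx": -4,"ty": 32,"tz": 0,"rx": 0,"ry": 0,"rz": 0,"jaw": -1},
    {"tx": -5,"ty": 39.5,"tz": 0,"rx": 0,"ry": 0,"rz": 0,"jaw": -1},
    {"tx": -6,"ty": 46.5,"tz": 0,"rx": 0,"ry": 0,"rz": 0,"jaw": -1},
    {"tx": -7,"ty": 53,"tz": 0,"rx": 0,"ry": 0,"rz": 0,"jaw": -1},
    {"tx": -8,"ty": 59,"tz": 0,"rx": 0,"ry": 0,"rz": 0,"jaw": -1},
    {"tx": -9,"ty": 64.5,"tz": 0,"rx": 0,"ry": 0,"rz": 0,"jaw": -1},
    {"tx": -9.5,"ty": 69,"tz": 0,"rx": 0,"ry": 0,"rz": 0,"jaw": -1},
    {"tx": -10,"ty": 72.5,"tz": 0,"rx": 0,"ry": 0,"rz": 0,"jaw": -1},
    {"tx": -10.5,"ty": 75.5,"tz": 0,"rx": 0,"ry": 0,"rz": 0,"jaw": -1}
  ]
}}

```text
time_s: 22.1
position: [0.4955, 0.1221, 0.1746]
tool_rot: [[-0.02, 1.0, 0.009], [1.0, 0.02, -0.002], [-0.002, 0.009, -1.0]]
ft_force: [0.3, -0.6, -3.0]
grip_width: 0.0231
```

>>> {"api": "apply_moves", "payload": {
  "plan": [
    {"tx": -0.3,"ty": 2.5,"tz": 0,"rx": 0,"ry": 0,"rz": 0,"jaw": -1},
    {"tx": -0.3,"ty": 4,"tz": 0,"rx": 0,"ry": 0,"rz": 0,"jaw": -1},
    {"tx": -0.3,"ty": 4.5,"tz": 0,"rx": 0,"ry": 0,"rz": 0,"jaw": -1},
    {"tx": -0.3,"ty": 5,"tz": 0,"rx": 0,"ry": 0,"rz": 0,"jaw": -1},
    {"tx": -0.3,"ty": 5,"tz": 0,"rx": 0,"ry": 0,"rz": 0,"jaw": -1}
  ]
}}

```text
time_s: 22.6
position: [0.4952, 0.127, 0.1746]
tool_rot: [[-0.02, 1.0, 0.009], [1.0, 0.02, -0.002], [-0.002, 0.009, -1.0]]
ft_force: [-0.6, 0.5, -3.9]
grip_width: 0.023
```

```bash
python3 - <<'E'
from rig import env
from h import *
for n in ["wrist","side","top"]:
    s=env.get_image(n)["image"][:,:,::-1]; cv2.imwrite(f'pics/{n}10.png',s)
s=cv2.imread('pics/side10.png')
cv2.imwrite('pics/s10c.png',cv2.resize(s[110:240,190:350],None,fx=4.5,fy=4.5,interpolation=cv2.INTER_CUBIC))
E
```

```text
(no output)
```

View pics/wrist10.png

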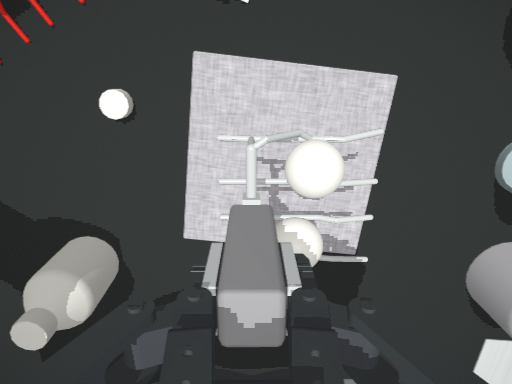

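View pics/s10c.png

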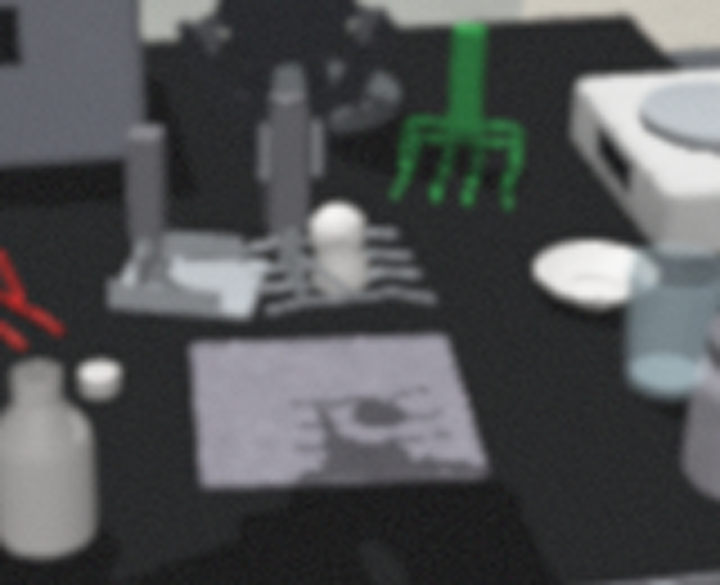

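View pics/top10.png

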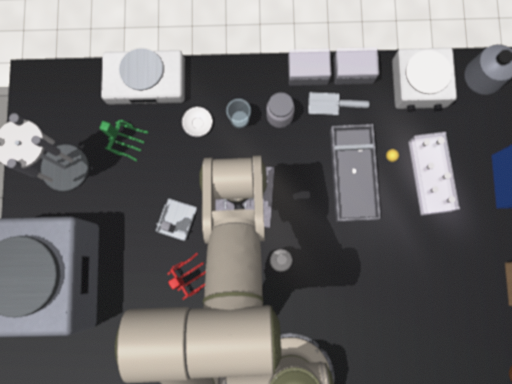

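```bash
python3 - <<'E'
from rig import env
from h import *
d=env.get_image("wrist"); o=env.observe();print(o["position"])
W=lambda u,v,z:pix2plane(d,u,v,z)[:2]
c=np.array([W(*p,.004) for p in [(194,52),(396,77),(356,255),(184,238)]]);print(c.round(4).tolist(),c.mean(0))
print([np.linalg.norm(c[i]-c[i-1]).round(4) for i in range(4)])
zb=o["position"][2]-.075+.002
f=np.array([W(*p,zb) for p in [(382,131),(378,182),(371,217),(367,259)]]);print("origin",f.mean(0)-[.051,.001])
E
```

```text
[0.49525777 0.12702043 0.17458229]
[[0.4471, 0.2268], [0.6236, 0.21], [0.6098, 0.0324], [0.4307, 0.0495]] [0.52780269 0.12968743]
[np.float64(0.1781), np.float64(0.1772), np.float64(0.1782), np.float64(0.18)]
origin [0.52993105 0.1304078 ]
```

>>> {"api": "apply_moves", "payload": {
  "plan": [
    {"tx": 0,"ty": 0,"tz": -1,"rx": 0,"ry": 0,"rz": 0,"jaw": -1},
    {"tx": 0,"ty": 0,"tz": -3,"rx": 0,"ry": 0,"rz": 0,"jaw": -1},
    {"tx": 0,"ty": 0,"tz": -7,"rx": 0,"ry": 0,"rz": 0,"jaw": -1},
    {"tx": -1,"ty": 0,"tz": -13,"rx": 0,"ry": 0,"rz": 0,"jaw": -1},
    {"tx": -1,"ty": 0,"tz": -21,"rx": 0,"ry": 0,"rz": 0,"jaw": -1},
    {"tx": -1,"ty": 0,"tz": -29,"rx": 0,"ry": 0,"rz": 0,"jaw": -1},
    {"tx": -1,"ty": 0,"tz": -37,"rx": 0,"ry": 0,"rz": 0,"jaw": -1},
    {"tx": -1,"ty": 0,"tz": -45,"rx": 0,"ry": 0,"rz": 0,"jaw": -1},
    {"tx": -1,"ty": 0,"tz": -53,"rx": 0,"ry": 0,"rz": 0,"jaw": -1},
    {"tx": -1,"ty": 0,"tz": -60,"rx": 0,"ry": 0,"rz": 0,"jaw": -1},
    {"tx": -1,"ty": 0,"tz": -66,"rx": 0,"ry": 0,"rz": 0,"jaw": -1},
    {"tx": -1,"ty": 0,"tz": -71,"rx": 0,"ry": 0,"rz": 0,"jaw": -1}
  ]
}}

```text
time_s: 24.0
position: [0.4942, 0.127, 0.1031]
tool_rot: [[-0.02, 1.0, 0.009], [1.0, 0.02, -0.002], [-0.002, 0.009, -1.0]]
ft_force: [0.7, -0.2, -2.6]
grip_width: 0.0233
```

>>> {"api": "apply_moves", "payload": {
  "plan": [
    {"tx": 0,"ty": 0,"tz": -5,"rx": 0,"ry": 0,"rz": 0,"jaw": -1},
    {"tx": 0,"ty": 0,"tz": -9,"rx": 0,"ry": 0,"rz": 0,"jaw": -1},
    {"tx": 0,"ty": 0,"tz": -13,"rx": 0,"ry": 0,"rz": 0,"jaw": -1},
    {"tx": 0,"ty": 0,"tz": -16,"rx": 0,"ry": 0,"rz": 0,"jaw": -1},
    {"tx": 0,"ty": 0,"tz": -18.5,"rx": 0,"ry": 0,"rz": 0,"jaw": -1},
    {"tx": 0,"ty": 0,"tz": -20.5,"rx": 0,"ry": 0,"rz": 0,"jaw": -1},
    {"tx": 0,"ty": 0,"tz": -21.5,"rx": 0,"ry": 0,"rz": 0,"jaw": -1},
    {"tx": 0,"ty": 0,"tz": -22,"rx": 0,"ry": 0,"rz": 0,"jaw": -1},
    {"tx": 0,"ty": 0,"tz": -22,"rx": 0,"ry": 0,"rz": 0,"jaw": -1}
  ]
}}

```text
time_s: 24.9
position: [0.4943, 0.127, 0.0811]
tool_rot: [[-0.02, 1.0, 0.009], [1.0, 0.02, -0.002], [-0.002, 0.009, -1.0]]
ft_force: [-0.0, 1.1, -2.2]
grip_width: 0.0236
```

>>> {"api": "apply_moves", "payload": {
  "plan": [
    {"tx": 0,"ty": 0,"tz": -0.5,"rx": 0,"ry": 0.002,"rz": 0,"jaw": -1},
    {"tx": 0,"ty": 0,"tz": -1,"rx": 0,"ry": 0.004,"rz": 0,"jaw": -1},
    {"tx": 0,"ty": 0,"tz": -1.5,"rx": 0,"ry": 0.005,"rz": 0,"jaw": -1},
    {"tx": 0,"ty": 0,"tz": -1.5,"rx": 0,"ry": 0.005,"rz": 0,"jaw": -1}
  ]
}}

```text
time_s: 25.3
position: [0.4944, 0.127, 0.0796]
tool_rot: [[-0.02, 1.0, 0.004], [1.0, 0.02, -0.002], [-0.002, 0.004, -1.0]]
ft_force: [-0.8, -0.9, -3.8]
grip_width: 0.0234
```

>>> {"api": "apply_moves", "payload": {
  "plan": [
    {"tx": 0,"ty": 0,"tz": -0.5,"rx": 0,"ry": 0,"rz": 0,"jaw": -1},
    {"tx": 0,"ty": 0,"tz": -0.8,"rx": 0,"ry": 0,"rz": 0,"jaw": -1},
    {"tx": 0,"ty": 0,"tz": -0.8,"rx": 0,"ry": 0,"rz": 0,"jaw": -1}
  ]
}}

```text
time_s: 25.6
position: [0.4945, 0.127, 0.079]
tool_rot: [[-0.02, 1.0, 0.004], [1.0, 0.02, -0.002], [-0.002, 0.004, -1.0]]
ft_force: [-0.0, -0.3, 0.9]
grip_width: 0.0231
```

>>> {"api": "apply_moves", "payload": {
  "plan": [
    {"tx": 0,"ty": 0,"tz": 0,"rx": 0,"ry": 0,"rz": 0,"jaw": -0.4},
    {"tx": 0,"ty": 0,"tz": 0,"rx": 0,"ry": 0,"rz": 0,"jaw": -0.35},
    {"tx": 0,"ty": 0,"tz": 0,"rx": 0,"ry": 0,"rz": 0,"jaw": -0.3},
    {"tx": 0,"ty": 0,"tz": 0,"rx": 0,"ry": 0,"rz": 0,"jaw": -0.2},
    {"tx": 0,"ty": 0,"tz": 0,"rx": 0,"ry": 0,"rz": 0,"jaw": 0},
    {"tx": 0,"ty": 0,"tz": 0,"rx": 0,"ry": 0,"rz": 0,"jaw": 0.2},
    {"tx": 0,"ty": 0,"tz": 0,"rx": 0,"ry": 0,"rz": 0,"jaw": 0.4},
    {"tx": 0,"ty": 0,"tz": 0,"rx": 0,"ry": 0,"rz": 0,"jaw": 0.4},
    {"tx": 0,"ty": 0,"tz": 0,"rx": 0,"ry": 0,"rz": 0,"jaw": 0.4}
  ],
  "grip_force": 20
}}

```text
time_s: 26.5
position: [0.4946, 0.127, 0.0791]
tool_rot: [[-0.02, 1.0, 0.004], [1.0, 0.02, -0.002], [-0.002, 0.004, -1.0]]
ft_force: [-0.5, -0.0, -1.0]
grip_width: 0.0597
```

```bash
python3 - <<'E'
from rig import env
from h import *
s=env.get_image("wrist")["image"][:,:,::-1]; cv2.imwrite('pics/w11.png',s)
E
```

```text
(no output)
```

View pics/w11.png

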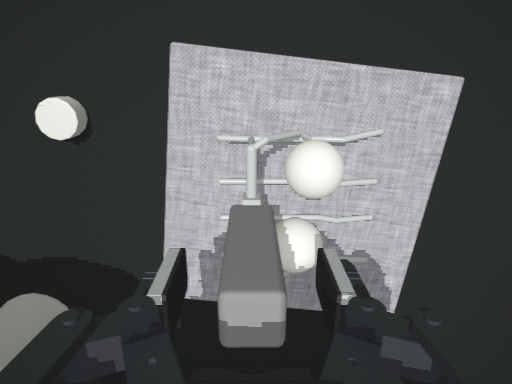

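Released cleanly, balls still in. Rise straight up, then clear away.

>>> {"api": "apply_moves", "payload": {
  "plan": [
    {"tx": 0,"ty": 0,"tz": 5,"rx": 0,"ry": 0,"rz": 0,"jaw": 0.4},
    {"tx": 0,"ty": 0,"tz": 15,"rx": 0,"ry": 0,"rz": 0,"jaw": 0.4},
    {"tx": 0,"ty": 0,"tz": 30,"rx": 0,"ry": 0,"rz": 0,"jaw": 0.4},
    {"tx": 0,"ty": 0,"tz": 50,"rx": 0,"ry": 0,"rz": 0,"jaw": 0.4},
    {"tx": 0,"ty": 0,"tz": 75,"rx": 0,"ry": 0,"rz": 0,"jaw": 0.4},
    {"tx": 0,"ty": 0,"tz": 100,"rx": 0,"ry": 0,"rz": 0,"jaw": 0.4},
    {"tx": 0,"ty": 0,"tz": 125,"rx": 0,"ry": 0,"rz": 0,"jaw": 0.4},
    {"tx": 0,"ty": 0,"tz": 150,"rx": 0,"ry": 0,"rz": 0,"jaw": 0.4},
    {"tx": 0,"ty": -20,"tz": 165,"rx": 0,"ry": 0,"rz": 0,"jaw": 0.4},
    {"tx": 0,"ty": -50,"tz": 170,"rx": 0,"ry": 0,"rz": 0,"jaw": 0.4},
    {"tx": 0,"ty": -85,"tz": 170,"rx": 0,"ry": 0,"rz": 0,"jaw": 0.4},
    {"tx": -10,"ty": -120,"tz": 170,"rx": 0,"ry": 0,"rz": 0,"jaw": 0.4}
  ]
}}

```text
time_s: 27.75
position: [0.4848, 0.0058, 0.2501]
tool_rot: [[-0.02, 1.0, 0.006], [1.0, 0.02, -0.003], [-0.003, 0.006, -1.0]]
ft_force: [0.2, -0.2, 0.2]
grip_width: 0.0597
```

>>> {"api": "apply_moves", "payload": {
  "plan": [
    {"tx": 0,"ty": -30,"tz": 0,"rx": 0,"ry": 0,"rz": 0,"jaw": 0.4},
    {"tx": 0,"ty": -65,"tz": 0,"rx": 0,"ry": 0,"rz": 0,"jaw": 0.4},
    {"tx": 0,"ty": -100,"tz": 0,"rx": 0,"ry": 0,"rz": 0,"jaw": 0.4},
    {"tx": 0,"ty": -135,"tz": 0,"rx": 0,"ry": 0,"rz": 0,"jaw": 0.4},
    {"tx": 0,"ty": -165,"tz": 0,"rx": 0,"ry": 0,"rz": 0,"jaw": 0.4},
    {"tx": 0,"ty": -180,"tz": 0,"rx": 0,"ry": 0,"rz": 0,"jaw": 0.4},
    {"tx": 0,"ty": -185,"tz": 0,"rx": 0,"ry": 0,"rz": 0,"jaw": 0.4},
    {"tx": 0,"ty": -185,"tz": 0,"rx": 0,"ry": 0,"rz": 0,"jaw": 0.4}
  ]
}}

```text
time_s: 28.55
position: [0.4848, -0.1788, 0.2503]
tool_rot: [[-0.02, 1.0, 0.006], [1.0, 0.02, -0.002], [-0.002, 0.006, -1.0]]
ft_force: [-0.2, 0.9, -0.1]
grip_width: 0.0596
```

```bash
python3 - <<'E'
from rig import env
from h import *
for n in ["side","top"]:
    s=env.get_image(n)["image"][:,:,::-1]; cv2.imwrite(f'pics/{n}12.png',s)
s=cv2.imread('pics/side12.png');t=cv2.imread('pics/top12.png')
cv2.imwrite('pics/s12c.png',cv2.resize(s[110:310,190:400],None,fx=3,fy=3,interpolation=cv2.INTER_CUBIC))
cv2.imwrite('pics/t12c.png',cv2.resize(t[120:240,190:400],None,fx=3.8,fy=3.8,interpolation=cv2.INTER_CUBIC))
E
```

```text
(no output)
```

View pics/s12c.png

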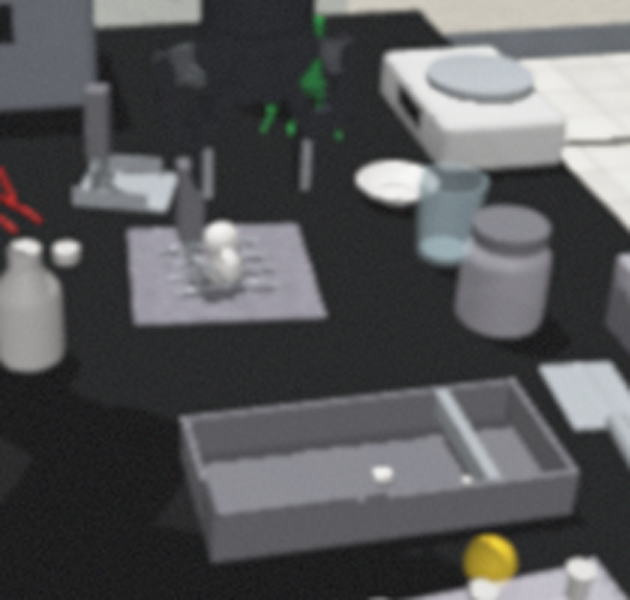

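View pics/t12c.png

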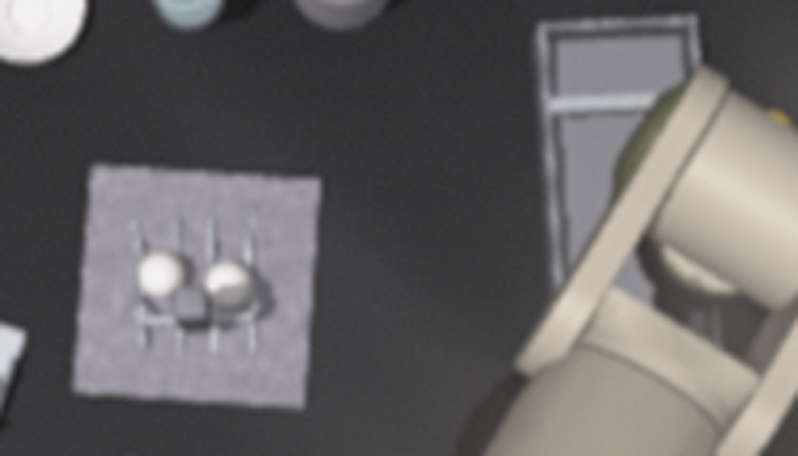

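```bash
python3 -c "
from rig import env
print(env.observe()['time_s'],abs(env.observe()['qvel']).max());print(env.close_job())"
```

```text
28.65 0.37665469631916443
the job is handed in; nothing more can be done
None
```

I scooped both balls out of the trough with the grey wire scoop and stood it, loaded, in the middle of the drying mat. I handed the job in at 28.7 s of the 66 s allowed.

**Last checks (side and top pictures, gripper away):**
- The scoop stands upright on the mat with both white balls in its pocket. Just before I set it down, it measured within about 3 mm of the mat's centre.
- Both chips are on the trough floor; that is from the side picture, as the arm hid much of the trough from above. An earlier clear top view shows at least one of them there.
- The forces I read at the end of each move stayed under about 6 N. The push never reached 8 N.

**What differed or disagreed:**
- I stopped the push at about x = 58 mm instead of 63, because both balls were already past the sill and against the rail.
- I drew back to about x = −8 mm before lifting.
- The cameras differed by 2 to 4 mm on where the scoop and trough were, which was within the available clearance.
- My first move call was refused for its format and moved nothing. After that I filled in every field of each row.

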